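# Put the freight cars away after the running session

### The arm

A 6-joint arm with a two-finger parallel gripper is mounted at the origin on the work surface. World frame = base frame: x ahead of the robot, y to its left, z up, the work surface at z = 0. Lengths are in mm, angles in rad, forces in N, time in s.
With the tool pointing down it reaches from about 400 to 925 mm from the base axis. Payload 12.5 kg.
Tool frame: the origin (TCP) lies midway between the tips of the shut fingers; the grasp point (between the pads) lies 19 mm behind it (env.pinch_z is the z of the grasp point in the tool frame, in mm); z points along the fingers, y is the line along which they close (so a half turn about z gives the same grasp; the last joint's range is limited). The gripper opens to 95 mm and grips with 3 to 60 N. Pads are 20 mm wide; open, the fingers measure 119 mm over their backs; the gripper's body (75 mm by 180 mm) begins 59 mm behind the grasp point.
Start: joints at [1.185, 0.491, 1.559, -0, 1.092, -0.106], TCP at [172.585, 600.717, 214.661] pointing down, gripper open.
Joint ranges: [-3.1, 3.1], [-0.84, 2.19], [0.05, 2.79], [-1.13, 4.28], [0.06, 2.93], [-2.69, 2.69]. Speed limits (rad/s): [2.22, 2.22, 2.79, 3.14, 3.14, 3.14].

### API

Orientations are given as [roll, pitch, yaw] about the fixed x, y, z axes, in that order (R = Rz(yaw) Ry(pitch) Rx(roll)).
In Python, from cell import env, eyes gives the robot as it stands.
- The arm moves only by the shell command python3 -m inch 'ROWS'. ROWS is JSON, a list of rows, each a list of 3 entries, a list of its own where there are three numbers: the shift along the tool's x, y, z in units of 60 mm (1.0 is 60 mm), then the turn about the tool's z in units of 5 degrees (1.0 is 5 degrees), then the closure, from -1 (fully open) to 1 (shut). In form: [[[tx, ty, tz], turn, claw], ...]. A call has exactly 10 rows; each row shifts and turns the commanded pose from where the row before left it, along the tool's axes as they then stand; what a row does not reach is not made up. A row lasts 1/8 s, in which the tool goes at most 62.5 mm and 10.7 degrees, less where a joint would pass 70% of its speed; a pose out of reach is approached as far as the arm can. A call is refused whole if a number of a shift passes 1 or a number of a turn 1, either way. A call with a gripper value outside its range is refused whole. The fingers move at their own pace and stop on an object; the grip force is fixed at half the most. Time passes only in rows, so rows that do not move let the fingers close, or fill a call up. It gives the time, the measured TCP pose, the force, the opening and the grip force at its end, in the units of the state.
- env.state(): the state, without advancing time (a new reading comes with each control period).
- eyes.read_camera(name): name is "scene" or "top"; returns a dict with "pixels" (480x640x3 uint8, red, green, blue), "fx", "fy", "cx", "cy" (pixels), "distortion" ([k1, k2, p1, p2, k3] as OpenCV has them; the pictures are not rectified), "extrinsics" (4x4, takes a point from world to camera coordinates). Camera axes: x right, y down, z forward; pixel columns grow to the right and rows downward; lengths in mm; the calibration is good to about 2 mm. A picture is of the moment at which its call begins. There is no depth.
- env.job_done(): hands the job in; it is judged then, once.
Trained networks look in a picture, given as the dict that the camera call returned (one of the last four; its "shot" number tells which), for a name from the list of things; names that differ only in an ending like _2 or _b are one class to them, and where a whole thing is asked for, a point or a joint stands for the part that bears it (a point fixed in the world has none). Each returns a list of dicts, best first, with "score" (0 to 1); they miss things now and then, are a little off and sometimes report something else, mostly with a low value. They report only what shows in the picture. A call takes as long as a camera call.
- eyes.boxes_of(name, picture): "centre" ([row, column] in pixels, amid what is visible of it).
- eyes.cut_out(name, picture): "mask" (480x640 bool, what is visible of it) and "centre" ([row, column] in pixels, amid what is visible of it).
- eyes.spot_point(name, picture): "centre" ([row, column] in pixels: a listed point, or the origin of a listed thing).
The state is a dict: "t": time; "joints": joint angles; "qvel": joint speeds; "tau": joint torques, N m; "eef_pos": TCP position; "tcp_rot": TCP orientation; "ft_force": force on the tool from outside, world axes, zero at the start; "moment": the same for the moment, N m; "opening": opening from 0.0 (shut) to 1.0 (fully open); "grip_force": force on a finger pad.
Only numpy, scipy, OpenCV 4.12 (cv2) and the standard library are available. Lean on these libraries where they do the work, as an engineer would, in place of code of your own. Each camera call takes 0.05 s, during which the arm holds its last target. There are 200 camera calls.

### The job

Put the four freight cars on the bench away, each on its wheels in a free lane: the tank car, the hopper and the untagged boxcar each go into the wooden tray that already holds a car of the same kind, and the boxcar with the red bad-order tag goes into the blue repair tray. They are delicate models, so keep them upright and set them down rather than drop them, and leave the locomotive on its stand and the little paint jar where they are.

Things in the scene. Friction and masses are not known exactly. Their poses are not given: they have to be found in the camera images.
- tank_car: HO model freight car: white round tank (34 mm diameter, axis 31 mm up), two blue bands, small dome on top. 138 mm long over couplers, 34 mm wide, 54 mm high, about 120 g; stands on its wheels on the bench. Origin on the ground under its centre, x along its length, z up. Grasp from above across its width at mid-length, on its round sides 24 to 45 mm above the ground. Either end may lead.
- hopper_car: HO model freight car: mustard-yellow covered hopper with four round hatches in a row on its roof. 138 mm long over couplers, 35 mm wide, 50 mm high, about 120 g; stands on its wheels on the bench. Origin on the ground under its centre, x along its length, z up. Grasp from above across its width at mid-length, on its flat sides 24 to 45 mm above the ground. Either end may lead.
- boxcar: HO model freight car: red-brown boxcar, plain roof with a grey walkway along the middle. 138 mm long over couplers, 36 mm wide, 49 mm high, about 120 g; stands on its wheels on the bench. Origin on the ground under its centre, x along its length, z up. Grasp from above across its width at mid-length, on its flat sides 24 to 45 mm above the ground. Either end may lead.
- bad_order_car: HO model freight car: dark green boxcar wearing a bright red bad-order tag (36 by 28 mm) on its roof. 138 mm long over couplers, 36 mm wide, 53 mm high, about 120 g; stands on its wheels on the bench. Origin on the ground under its centre, x along its length, z up. Grasp from above across its width at mid-length, on its flat sides 24 to 45 mm above the ground. Either end may lead.
- tank_tray: Fixed wooden tray (sizes in mm), 172 (x) by 146 (y), walls 28 high; two lanes along x, each 160 by 62 inside, floor 5 above the bench, 10 mm divider 24 high. Origin: centre of underside; z up. The free lane's centre is at x = 0, y = -36; the other holds a fixed black tank car, 36 mm wide, at y = +44, top 55 above the bench.
- hopper_tray: Fixed wooden tray (sizes in mm), 172 (x) by 146 (y), walls 28 high; two lanes along x, each 160 by 62 inside, floor 5 above the bench, 10 mm divider 24 high. Origin: centre of underside; z up. The free lane's centre is at x = 0, y = +36; the other holds a fixed grey covered hopper with round roof hatches, 36 mm wide, at y = -44, top 55 above the bench.
- boxcar_tray: Fixed wooden tray (sizes in mm), 172 (x) by 146 (y), walls 28 high; two lanes along x, each 160 by 62 inside, floor 5 above the bench, 10 mm divider 24 high. Origin: centre of underside; z up. The free lane's centre is at x = 0, y = -36; the other holds a fixed rusty-orange boxcar, 36 mm wide, at y = +44, top 55 above the bench.
- repair_tray: Fixed blue plastic repair tray, 172 mm (x) by 104 mm (y), walls 26 mm high, floor 5 mm above the bench. One free lane along x with a dark floor, 160 mm long and 64 mm wide inside, centre at x = 0, y = +14 mm; beside it, on the -y side, a narrow pocket (24 mm) with spare steel wheelsets. Origin: centre of the underside; z up.
- locomotive: Red diesel locomotive, 148 mm long, 35 mm wide, 54 mm high, standing on a wooden display stand with a piece of track (its wheels 16 mm above the bench); a bystander. Origin under its centre at the wheels.
- paint_jar: Small blue paint jar with a white cap, 23 mm diameter, 29 mm high, standing among the cars; a bystander. Origin: centre of its underside.

How it is judged:
By the outcome, as a careful person would: the job done as asked, in the order asked, and still so for the second after the job is handed in, with the robot touching nothing.
It also fails if it takes over 112 s, if anything falls off the work surface, if the arm or the gripper's body presses on something with over 40 N, if the wrist force passes 120 N, or if a joint passes its speed limit or range.

## Working session

There is one attempt and no reset: what is moved stays moved. The work goes in short steps, Python scripts to look and compute and a shell command to move; the robot and the scene stay as the last step left them, time stands still between calls to the robot, and variables do not carry over. Pictures are saved under pics/ and viewed, at most 14 in all, crops included, and the job is handed in when it is done.

```bash
mkdir -p pics; ls; python3 - <<'E'
from cell import env, eyes
import cv2,numpy as np
s=env.state();print(s)
for n in("top","scene"):
    p=eyes.read_camera(n);cv2.imwrite(f"pics/{n}0.png",p["pixels"][...,::-1])
    print(n,p["fx"],p["cx"],p["cy"],p["distortion"],np.round(p["extrinsics"],3).tolist())
    for k in "tank_car hopper_car boxcar bad_order_car tank_tray hopper_tray boxcar_tray repair_tray locomotive paint_jar".split():
        print(k,[(np.round(d["centre"],1).tolist(),round(d["score"],2)) for d in eyes.spot_point(k,p)][:3])
E
```

```text
pics
{'t': 0.0, 'joints': array([ 1.18542201e+00,  4.91564398e-01,  1.55945475e+00,  1.64022876e-06,
        1.09169854e+00, -1.05553146e-01]), 'qvel': array([ 0.00017094, -0.0001522 , -0.00140711, -0.00165273,  0.00017998,
       -0.0004809 ]), 'tau': array([ 6.06727172e-04, -6.12658238e+01, -2.58184111e+01,  6.92920899e-02,
        4.81616892e-02, -9.06481546e-05]), 'eef_pos': array([172.47144276, 600.47561168, 214.05691667]), 'tcp_rot': array([-3.14047403e+00, -1.19977833e-04,  2.86177066e+00]), 'ft_force': array([ 0.00387254,  0.00226461, -0.42113751]), 'moment': array([ 0.01251734,  0.06168545, -0.00241865]), 'grip_force': 0.0, 'opening': 1.0004979633226756}
top 436.3426204677561 315.437377194688 239.43614234630616 [-0.03587408  0.          0.          0.          0.        ] [[0.026, -1.0, -0.017, -11.977], [-0.997, -0.025, -0.067, 516.638], [0.067, 0.018, -0.998, 826.42], [0.0, 0.0, 0.0, 1.0]]
tank_car [([278.5, 271.3], 0.83)]
hopper_car [([283.1, 197.4], 0.76), ([181.0, 410.2], 0.39)]
boxcar [([292.9, 437.0], 0.7)]
bad_order_car [([291.2, 359.8], 0.8), ([282.3, 270.0], 0.51)]
[... 257 characters left out ...]
, 0.44)]
scene 483.46478842333596 320.22346530441564 243.75573479226327 [0.0386013 0.        0.        0.        0.       ] [[-0.552, 0.834, 0.01, 283.099], [0.619, 0.418, -0.665, -291.225], [-0.559, -0.361, -0.747, 1241.242], [0.0, 0.0, 0.0, 1.0]]
tank_car [([251.3, 377.7], 0.9), ([352.8, 373.1], 0.58)]
hopper_car [([281.0, 450.7], 0.96)]
boxcar [([186.0, 252.9], 0.95)]
bad_order_car [([258.1, 207.2], 0.68), ([211.7, 309.6], 0.61)]
tank_tray [([349.8, 374.5], 0.83)]
hopper_tray [([306.3, 283.3], 0.91), ([232.6, 343.9], 0.51)]
boxcar_tray [([259.6, 204.3], 0.75), ([249.7, 379.1], 0.67)]
repair_tray [([175.5, 192.6], 0.66)]
locomotive [([328.5, 520.8], 0.59)]
paint_jar [([233.7, 346.5], 0.7)]
```

View pics/top0.png

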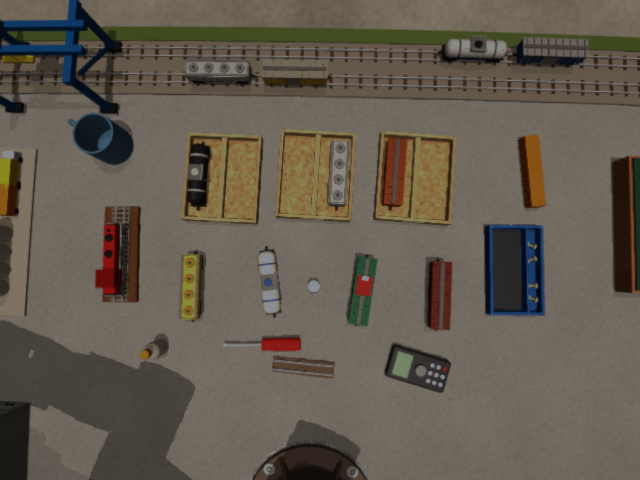

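View pics/scene0.png

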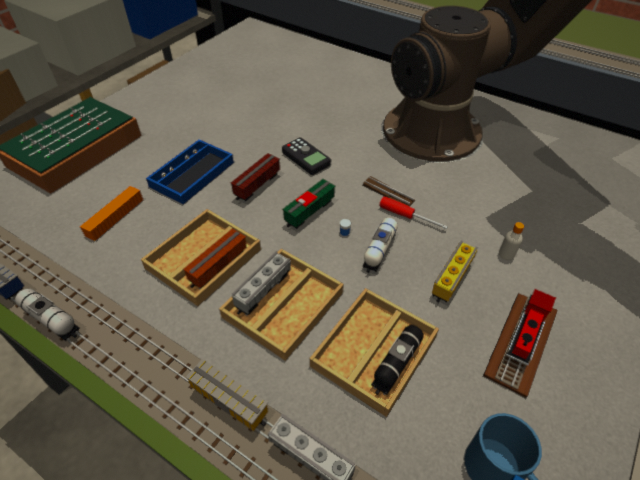

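```bash
cat > h.py <<'E'
from cell import env, eyes
import cv2,numpy as np
from scipy.optimize import minimize
DIM=dict(tank_car=(138,34,8,48),hopper_car=(138,35,8,50),boxcar=(138,36,8,49),bad_order_car=(138,36,8,49),
 tank_tray=(172,146,0,28),hopper_tray=(172,146,0,28),boxcar_tray=(172,146,0,28),repair_tray=(172,104,0,26))
def proj(p,P):
    E=p["extrinsics"]; K=np.array([[p["fx"],0,p["cx"]],[0,p["fy"],p["cy"]],[0,0,1.]])
    return cv2.projectPoints(np.float64(P),cv2.Rodrigues(E[:3,:3])[0],E[:3,3],K,np.float64(p["distortion"]))[0][:,0]
def ground(p,rc,z):
    K=np.array([[p["fx"],0,p["cx"]],[0,p["fy"],p["cy"]],[0,0,1.]]);E=p["extrinsics"]
    u=cv2.undistortPoints(np.float64([[rc[::-1]]]),K,np.float64(p["distortion"]))[0,0]
    R=E[:3,:3];c=-R.T@E[:3,3];d=R.T@[u[0],u[1],1]
    return c+d*(z-c[2])/d[2]
def corners(v,L,W,z0,z1):
    c,s=np.cos(v[2]),np.sin(v[2])
    return [[v[0]+c*a-s*b,v[1]+s*a+c*b,z] for a in(-L/2,L/2) for b in(-W/2,W/2) for z in(z0,z1)]
def fit(p,mask,name,floor=0):
    L,W,z0,z1=DIM[name];car=L<150
    ys,xs=np.nonzero(mask);g=ground(p,[ys.mean(),xs.mean()],floor+z1*.7)
    m=cv2.resize(mask.astype(np.uint8),None,fx=4,fy=4,interpolation=cv2.INTER_NEAREST)
    def cost(v):
        q=proj(p,corners(v[:3]*[1,1,.01],v[3] if car else L,W,floor+z0,floor+z1))*4+1.5
        a=np.zeros_like(m);cv2.fillConvexPoly(a,cv2.convexHull(np.int32(np.round(q*16))),1,shift=4)
        return 1-(a&m).sum()/(a|m).sum()
    best=None
    for y in(-10,0,10):
        x0=np.array([g[0],g[1],y,126.])
        r=minimize(cost,x0,method="Nelder-Mead",options=dict(initial_simplex=np.vstack([x0]+[x0+d for d in np.diag([6,6,8,6.])]),maxiter=250,xatol=.1,fatol=1e-4))
        if best is None or r.fun<best.fun: best=r
    v=best.x;return v[0],v[1],v[2]*.01*57.3,v[3],1-best.fun
def locate(name,p,near=None,floor=0):
    ds=eyes.cut_out(name,p)
    if near is not None: ds=[d for d in ds if np.hypot(*(np.array(d["centre"])-near))<35]
    if not ds: return None
    return np.round(fit(p,ds[0]["mask"],name,floor),1)
def go(x,y,z,yaw):
    "shift in tool axes (60mm units) and turn (5deg units) to reach TCP pose; yaw deg of car axis"
    s=env.state();P=s["eef_pos"];w=s["tcp_rot"][2];d=np.array([x,y,z])-P
    c,n=np.cos(w),np.sin(w);t=np.array([c*d[0]+n*d[1],n*d[0]-c*d[1],-d[2]])/60
    turn=-((yaw-np.degrees(w)+90)%180-90)
    th=np.radians(yaw);t2=None
    w2=w-np.radians(turn);c,n=np.cos(w2),np.sin(w2)
    t2=np.array([c*d[0]+n*d[1],n*d[0]-c*d[1],-d[2]])/60
    print("pos",np.round(P,1),"yaw",round(np.degrees(w),1),"| shift now",np.round(t,2),"turn",round(turn/5,2),"| shift after turn",np.round(t2,2))
E
python3 - <<'E'
from h import *
p=eyes.read_camera("top")
N=dict(tank_car=(281,269),hopper_car=(286,191),boxcar=(294,440),bad_order_car=(290,363),tank_tray=(178,223),hopper_tray=(175,316),boxcar_tray=(178,415),repair_tray=(270,515))
for k,n in N.items(): print(k,locate(k,p,n))
q=eyes.read_camera("scene")
for k in list(N)[:4]:
    ds=eyes.cut_out(k,q); print(k,ds and (ds[0]["centre"],np.round(fit(q,ds[0]["mask"],k),1)))
E
```

```text
tank_car [434.3  85.9   8.  116.3   0.8]
hopper_car [421.1 235.4   0.  118.8   0.9]
boxcar [ 416.8 -233.6   -1.5  126.6    0.9]
bad_order_car [421.6 -89.8  -7.6 126.2   0.9]
tank_tray [634.1 187.5  -1.8 128.9   1. ]
hopper_tray [643.1   4.3  -2.2 129.5   1. ]
boxcar_tray [ 642.4 -188.7   -3.3  128.6    1. ]
repair_tray None
tank_car ([245.1, 380.6], array([440.6,  90.8,  11.3, 110. ,   0.8]))
hopper_car ([271.3, 452.4], array([4.230e+02, 2.368e+02, 2.000e-01, 1.153e+02, 9.000e-01]))
boxcar ([175.3, 255.1], array([ 416.7, -233.1,   -0.8,  120.1,    0.9]))
bad_order_car ([201.8, 310.7], array([422. , -88.1,  -7. , 121.9,   0.9]))
```

```bash
python3 -c "
from h import *
go(436,87.5,110,9)"
```

```text
pos [172.6 600.7 214.7] yaw 164.0 | shift now [-6.58 -7.01  1.74] turn -5.01 | shift after turn [-3.   -9.14  1.74]
```

```bash
python3 -m inch '[[[-0.65,-0.7,0.1],0,-1],[[-0.65,-0.7,0.1],0,-1],[[-0.65,-0.7,0.1],0,-1],[[-0.65,-0.7,0.1],0,-1],[[-0.65,-0.7,0.1],0,-1],[[-0.65,-0.7,0.1],0,-1],[[-0.65,-0.7,0.1],0,-1],[[-0.65,-0.7,0.1],0,-1],[[-0.65,-0.7,0.1],0,-1],[[-0.65,-0.7,0.1],0,-1]]'
python3 -m inch '[[[0,0,0],-1,-1],[[0,0,0],-1,-1],[[0,0,0],-1,-1],[[0,0,0],-1,-1],[[0,0,0],-1,-1],[[0,0,0],0,-1],[[0,0,0],0,-1],[[0,0,0],0,-1],[[0,0,0],0,-1],[[0,0,0],0,-1]]'
python3 - <<'E'
from h import *
go(436,87.5,110,9)
p=eyes.read_camera("top")
r=[d for d in eyes.cut_out("repair_tray",p)];print([(d["centre"],d["score"],np.round(fit(p,d["mask"],"repair_tray"),1)) for d in r[:2]])
cv2.imwrite("pics/a.png",p["pixels"][150:350,160:360,::-1].repeat(3,0).repeat(3,1))
E
```

```text
t: 3.05
eef_pos: [432.3, 87.5, 154.7]
tcp_rot: [3.141, 0.001, 2.862]
ft_force: [-0.1, 1.0, -0.7]
opening: 1.001
grip_force: 0.0
t: 4.3
eef_pos: [431.4, 89.4, 154.6]
tcp_rot: [3.142, -0.0, -2.985]
ft_force: [-0.0, -0.3, -0.1]
opening: 1.001
grip_force: 0.0
pos [431.4  89.4 154.6] yaw -171.0 | shift now [-0.07 -0.04  0.74] turn -0.01 | shift after turn [-0.07 -0.04  0.74]
[([268.6, 514.1], 0.85, array([ 4.689e+02, -3.842e+02,  4.000e-01,  1.275e+02,  1.000e+00]))]
```

View pics/a.png

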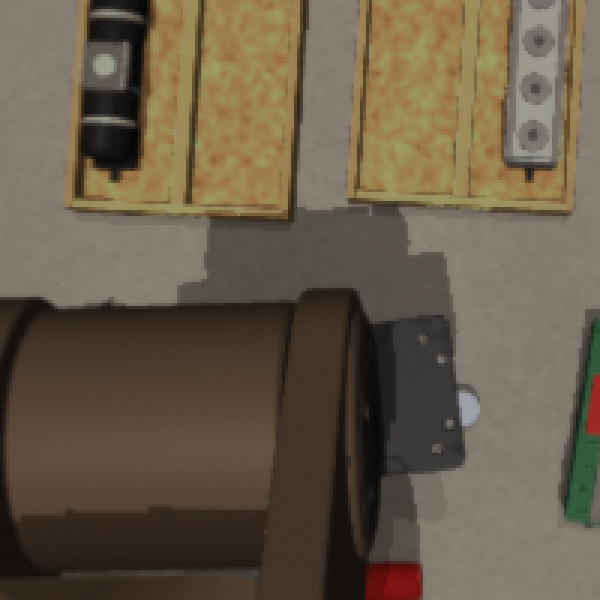

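```bash
python3 -m inch '[[[-0.07,-0.04,0.2],0,-1],[[0,0,0.4],0,-1],[[0,0,0.4],0,-1],[[0,0,0.4],0,-1],[[0,0,0.3],0,-1],[[0,0,0.2],0,-1],[[0,0,0.15],0,-1],[[0,0,0.12],0,-1],[[0,0,0],0,-1],[[0,0,0],0,-1]]'
python3 -m inch '[[[0,0,0],0,0],[[0,0,0],0,0.1],[[0,0,0],0,0.3],[[0,0,0],0,0.6],[[0,0,0],0,1],[[0,0,0],0,1],[[0,0,0],0,1],[[0,0,0],0,1],[[0,0,0],0,1],[[0,0,0],0,1]]'
```

```text
t: 5.65
eef_pos: [436.2, 87.7, 24.7]
tcp_rot: [3.142, 0.001, -2.985]
ft_force: [1.5, 1.0, -0.1]
opening: 0.998
grip_force: 0.0
t: 6.9
eef_pos: [436.0, 87.6, 24.4]
tcp_rot: [3.142, 0.0, -2.985]
ft_force: [0.6, 0.8, 0.1]
opening: 0.352
grip_force: 30.0
```

```bash
python3 -m inch '[[[0,0,-0.05],0,1],[[0,0,-0.1],0,1],[[0,0,-0.2],0,1],[[0,0,-0.3],0,1],[[0,0,-0.3],0,1],[[0,0,-0.3],0,1],[[0,0,-0.2],0,1],[[0,0,-0.1],0,1],[[0,0,0],0,1],[[0,0,0],0,1]]'
python3 - <<'E'
from h import *
go(633,151.5,110,-1.8)
q=eyes.read_camera("scene");ds=eyes.cut_out("tank_car",q);print([(d["centre"],d["score"]) for d in ds[:2]])
cv2.imwrite("pics/b.png",q["pixels"][100:350,220:520,::-1].repeat(2,0).repeat(2,1))
E
```

```text
t: 8.15
eef_pos: [435.7, 87.6, 117.0]
tcp_rot: [3.141, -0.001, -2.985]
ft_force: [0.5, -0.2, -1.6]
opening: 0.352
grip_force: 30.0
pos [435.7  87.6 117. ] yaw -171.0 | shift now [-3.41  0.54  0.12] turn 2.15 | shift after turn [-3.25  1.17  0.12]
[([213.3, 384.0], 0.8)]
```

View pics/b.png

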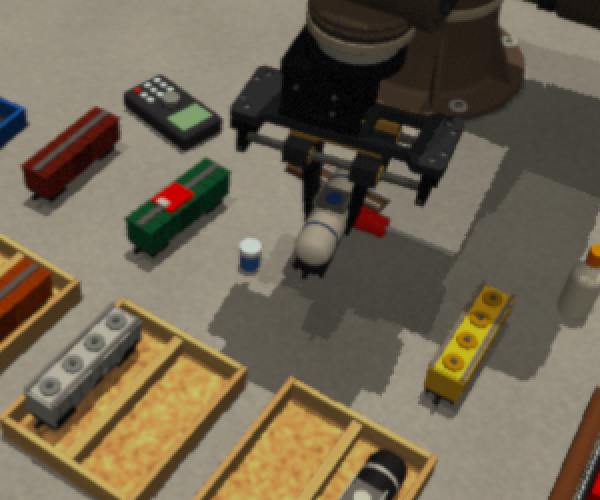

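```bash
python3 -m inch '[[[0,0,0],0.4,1],[[0,0,0],0.8,1],[[0,0,0],0.65,1],[[0,0,0],0.3,1],[[-0.2,0.07,0],0,1],[[-0.4,0.14,0],0,1],[[-0.5,0.18,0],0,1],[[-0.5,0.18,0],0,1],[[-0.5,0.18,0],0,1],[[-0.5,0.18,0],0,1]]'
python3 -m inch '[[[-0.35,0.13,0],0,1],[[-0.2,0.08,0],0,1],[[-0.1,0.03,0],0,1],[[0,0,0],0,1],[[0,0,0],0,1],[[0,0,0],0,1],[[0,0,0],0,1],[[0,0,0],0,1],[[0,0,0],0,1],[[0,0,0],0,1]]'
python3 - <<'E'
from h import *
go(633,151.5,29.4,-1.8)
q=eyes.read_camera("scene")
print(locate("tank_car",q,None,92))
E
```

```text
t: 9.5
eef_pos: [595.2, 139.2, 117.2]
tcp_rot: [3.141, 0.0, 3.111]
ft_force: [0.3, -1.2, -1.2]
opening: 0.35
grip_force: 30.0
t: 10.75
eef_pos: [633.1, 151.7, 117.4]
tcp_rot: [3.141, 0.0, 3.11]
ft_force: [-0.7, -0.2, -2.3]
opening: 0.351
grip_force: 30.0
pos [633.1 151.7 117.4] yaw 178.2 | shift now [ 0.   -0.    1.47] turn 0.0 | shift after turn [ 0.   -0.    1.47]
None
```

Now lower to just above the floor.

```bash
python3 -m inch '[[[0,0,0.1],0,1],[[0,0,0.2],0,1],[[0,0,0.25],0,1],[[0,0,0.25],0,1],[[0,0,0.25],0,1],[[0,0,0.2],0,1],[[0,0,0.1],0,1],[[0,0,0.05],0,1],[[0,0,0],0,1],[[0,0,0],0,1]]'
python3 - <<'E'
from h import *
go(633,151.5,29.4,-1.8)
q=eyes.read_camera("scene")
cv2.imwrite("pics/c.png",q["pixels"][240:430,280:480,::-1].repeat(3,0).repeat(3,1))
E
```

```text
t: 12.1
eef_pos: [633.3, 151.8, 33.9]
tcp_rot: [3.141, 0.001, 3.11]
ft_force: [0.3, 0.6, -1.3]
opening: 0.345
grip_force: 30.0
pos [633.3 151.8  33.9] yaw 178.2 | shift now [ 0.   -0.    0.08] turn 0.0 | shift after turn [ 0.   -0.    0.08]
```

View pics/c.png

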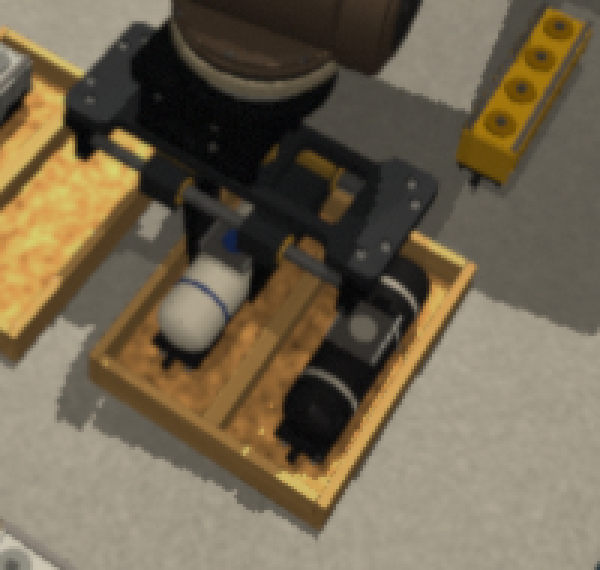

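```bash
python3 -m inch '[[[0,0,0.02],0,1],[[0,0,0.02],0,1],[[0,0,0.02],0,1],[[0,0,0.01],0,1],[[0,0,0.01],0,1],[[0,0,0],0,1],[[0,0,0],0,1],[[0,0,0],0,1],[[0,0,0],0,1],[[0,0,0],0,1]]'
```

```text
t: 13.4
eef_pos: [633.1, 151.8, 29.4]
tcp_rot: [3.141, 0.0, 3.111]
ft_force: [-2.2, 0.1, 7.1]
opening: 0.349
grip_force: 30.0
```

```bash
python3 -m inch '[[[0,0,0],0,0.25],[[0,0,0],0,0.2],[[0,0,0],0,0.15],[[0,0,0],0,0.1],[[0,0,0],0,0.05],[[0,0,0],0,0],[[0,0,0],0,0],[[0,0,-0.05],0,0],[[0,0,-0.1],0,0],[[0,0,-0.2],0,0]]'
python3 -m inch '[[[0,0,-0.4],0,0],[[0,0,-0.4],0,0],[[0,0,-0.3],0,-1],[[0,0,0],0,-1],[[0,0,0],0,-1],[[0,0,0],0,-1],[[0,0,0],0,-1],[[0,0,0],0,-1],[[0,0,0],0,-1],[[0,0,0],0,-1]]'
python3 - <<'E'
from h import *
go(422,236,24,0)
E
```

```text
t: 14.65
eef_pos: [632.9, 151.7, 50.1]
tcp_rot: [3.142, -0.0, 3.11]
ft_force: [0.4, 0.1, 0.0]
opening: 0.499
grip_force: 0.0
t: 15.9
eef_pos: [633.0, 151.8, 115.6]
tcp_rot: [3.142, 0.0, 3.111]
ft_force: [-0.4, 0.4, 0.1]
opening: 0.998
grip_force: 0.0
pos [633.  151.8 115.6] yaw 178.2 | shift now [3.56 1.29 1.53] turn -0.36 | shift after turn [3.52 1.4  1.53]
```

```bash
python3 -m inch '[[[0,0,0],-0.36,-1],[[0.3,0.12,0],0,-1],[[0.5,0.2,0],0,-1],[[0.6,0.24,0],0,-1],[[0.6,0.24,0],0,-1],[[0.6,0.24,0],0,-1],[[0.5,0.2,0],0,-1],[[0.3,0.12,0],0,-1],[[0.12,0.04,0],0,-1],[[0,0,0],0,-1]]'
python3 -m inch '[[[0,0,0],0,-1],[[0,0,0.1],0,-1],[[0,0,0.25],0,-1],[[0,0,0.3],0,-1],[[0,0,0.3],0,-1],[[0,0,0.3],0,-1],[[0,0,0.18],0,-1],[[0,0,0.1],0,-1],[[0,0,0],0,-1],[[0,0,0],0,-1]]'
python3 - <<'E'
from h import *
go(422,236,24,0)
p=eyes.read_camera("top");print(locate("tank_car",p,(178,242),5))
E
```

```text
t: 17.15
eef_pos: [422.2, 235.7, 115.7]
tcp_rot: [3.141, 0.001, -3.141]
ft_force: [-0.2, -0.1, -0.1]
opening: 1.001
grip_force: 0.0
t: 18.4
eef_pos: [422.0, 235.8, 24.2]
tcp_rot: [3.141, 0.001, -3.141]
ft_force: [-0.1, -0.4, 0.1]
opening: 0.998
grip_force: 0.0
pos [422.  235.8  24.2] yaw -180.0 | shift now [0. 0. 0.] turn 0.0 | shift after turn [0. 0. 0.]
[627.8 151.    1.5 114.1   0.8]
```

```bash
python3 -m inch '[[[0,0,0],0,0],[[0,0,0],0,0.1],[[0,0,0],0,0.3],[[0,0,0],0,0.6],[[0,0,0],0,1],[[0,0,0],0,1],[[0,0,0],0,1],[[0,0,0],0,1],[[0,0,0],0,1],[[0,0,0],0,1]]'
python3 -m inch '[[[0,0,-0.05],0,1],[[0,0,-0.1],0,1],[[0,0,-0.2],0,1],[[0,0,-0.3],0,1],[[0,0,-0.3],0,1],[[0,0,-0.3],0,1],[[0,0,-0.2],0,1],[[0,0,-0.1],0,1],[[0,0,0],0,1],[[0,0,0],0,1]]'
python3 - <<'E'
from h import *
go(644.5,40.3,35,-2.2)
q=eyes.read_camera("scene");ds=eyes.cut_out("hopper_car",q);print([(d["centre"],d["score"],np.round(fit(q,d["mask"],"hopper_car",92),1)) for d in ds[:2]])
E
```

```text
t: 19.75
eef_pos: [421.8, 235.7, 23.8]
tcp_rot: [3.141, 0.0, -3.141]
ft_force: [0.5, 0.2, -0.2]
opening: 0.366
grip_force: 30.0
t: 21.0
eef_pos: [421.6, 235.6, 116.4]
tcp_rot: [-3.141, -0.001, -3.141]
ft_force: [-0.2, 0.2, -1.8]
opening: 0.367
grip_force: 30.0
pos [421.6 235.6 116.4] yaw -180.0 | shift now [-3.71 -3.26  1.36] turn 0.44 | shift after turn [-3.84 -3.11  1.36]
[([242.5, 460.0], 0.66, array([432. , 234. ,   5. ,  97.3,   0.9]))]
```

```bash
python3 -m inch '[[[0,0,0],0.44,1],[[-0.15,-0.12,0],0,1],[[-0.3,-0.24,0],0,1],[[-0.45,-0.36,0],0,1],[[-0.5,-0.4,0],0,1],[[-0.5,-0.4,0],0,1],[[-0.5,-0.4,0],0,1],[[-0.5,-0.4,0],0,1],[[-0.4,-0.33,0],0,1],[[-0.3,-0.26,0],0,1]]'
python3 -m inch '[[[-0.16,-0.14,0],0,1],[[-0.08,-0.06,0],0,1],[[0,0,0],0,1],[[0,0,0.1],0,1],[[0,0,0.2],0,1],[[0,0,0.25],0,1],[[0,0,0.25],0,1],[[0,0,0.2],0,1],[[0,0,0.1],0,1],[[0,0,0],0,1]]'
python3 - <<'E'
from h import *
go(644.5,40.3,28.8,-2.2)
q=eyes.read_camera("scene")
cv2.imwrite("pics/d.png",q["pixels"][200:380,200:400,::-1].repeat(3,0).repeat(3,1))
E
```

```text
t: 22.35
eef_pos: [632.1, 51.1, 116.3]
tcp_rot: [-3.142, -0.0, 3.104]
ft_force: [-0.3, -0.1, -2.3]
opening: 0.369
grip_force: 30.0
t: 23.6
eef_pos: [644.9, 40.4, 50.4]
tcp_rot: [3.141, -0.001, 3.103]
ft_force: [-0.6, 0.5, -1.0]
opening: 0.367
grip_force: 30.0
pos [644.9  40.4  50.4] yaw 177.8 | shift now [ 0.01 -0.    0.36] turn 0.0 | shift after turn [ 0.01 -0.    0.36]
```

View pics/d.png

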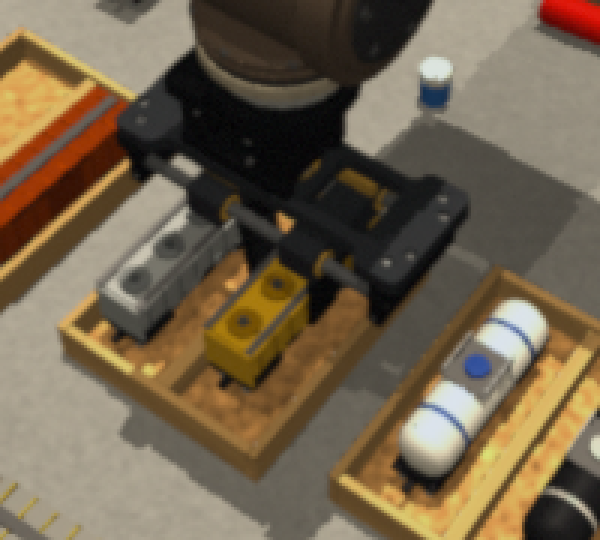

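```bash
python3 -m inch '[[[0,0,0.1],0,1],[[0,0,0.1],0,1],[[0,0,0.05],0,1],[[0,0,0.03],0,1],[[0,0,0.03],0,1],[[0,0,0.02],0,1],[[0,0,0.02],0,1],[[0,0,0.01],0,1],[[0,0,0],0,1],[[0,0,0],0,1]]'
```

```text
t: 24.9
eef_pos: [645.0, 40.5, 29.3]
tcp_rot: [3.142, 0.0, 3.104]
ft_force: [0.2, 0.2, -0.6]
opening: 0.366
grip_force: 30.0
```

```bash
python3 -m inch '[[[0,0,0.01],0,1],[[0,0,0.01],0,1],[[0,0,0],0,1],[[0,0,0],0,0.25],[[0,0,0],0,0.2],[[0,0,0],0,0.15],[[0,0,0],0,0.1],[[0,0,0],0,0.05],[[0,0,0],0,0],[[0,0,0],0,0]]'
python3 -m inch '[[[0,0,-0.05],0,0],[[0,0,-0.2],0,0],[[0,0,-0.4],0,0],[[0,0,-0.4],0,0],[[0,0,-0.4],0,-1],[[0,0,0],0,-1],[[0,0,0],0,-1],[[0,0,0],0,-1],[[0,0,0],0,-1],[[0,0,0],0,-1]]'
python3 - <<'E'
from h import *
go(416.8,-233.4,24,-1.2)
E
```

```text
t: 26.15
eef_pos: [645.0, 40.4, 28.0]
tcp_rot: [3.142, 0.0, 3.103]
ft_force: [1.0, -0.2, -0.4]
opening: 0.497
grip_force: 0.0
t: 27.4
eef_pos: [644.8, 40.4, 114.6]
tcp_rot: [3.141, -0.001, 3.104]
ft_force: [-0.3, -0.1, -0.5]
opening: 0.995
grip_force: 0.0
pos [644.8  40.4 114.6] yaw 177.8 | shift now [ 3.62 -4.71  1.51] turn -0.2 | shift after turn [ 3.7  -4.64  1.51]
```

```bash
python3 -m inch '[[[0,0,0],-0.2,-1],[[0.2,-0.25,0],0,-1],[[0.4,-0.5,0],0,-1],[[0.5,-0.63,0],0,-1],[[0.5,-0.63,0],0,-1],[[0.5,-0.63,0],0,-1],[[0.5,-0.63,0],0,-1],[[0.5,-0.63,0],0,-1],[[0.4,-0.5,0],0,-1],[[0.2,-0.24,0],0,-1]]'
python3 -m inch '[[[0,0,0],0,-1],[[0,0,0],0,-1],[[0,0,0.1],0,-1],[[0,0,0.25],0,-1],[[0,0,0.3],0,-1],[[0,0,0.3],0,-1],[[0,0,0.2],0,-1],[[0,0,0.1],0,-1],[[0,0,0],0,-1],[[0,0,0],0,-1]]'
python3 - <<'E'
from h import *
go(416.8,-233.4,24,-1.2)
p=eyes.read_camera("top");print(locate("hopper_car",p,(178,297),5))
E
```

```text
t: 28.65
eef_pos: [415.1, -234.8, 115.2]
tcp_rot: [-3.142, 0.0, 3.119]
ft_force: [0.8, -0.8, 1.5]
opening: 0.998
grip_force: 0.0
t: 29.9
eef_pos: [417.5, -233.4, 40.4]
tcp_rot: [-3.141, 0.001, 3.121]
ft_force: [-0.0, 0.0, -0.8]
opening: 1.002
grip_force: 0.0
pos [ 417.5 -233.4   40.4] yaw 178.8 | shift now [ 0.01 -0.    0.27] turn 0.01 | shift after turn [ 0.01 -0.    0.27]
[643.4  40.1  -2.2 120.4   0.9]
```

Hopper is in place. Finish the descent, grip, and lift.

```bash
python3 -m inch '[[[0,0,0.15],0,-1],[[0,0,0.12],0,-1],[[0,0,0],0,-1],[[0,0,0],0,0],[[0,0,0],0,0.2],[[0,0,0],0,0.6],[[0,0,0],0,1],[[0,0,0],0,1],[[0,0,0],0,1],[[0,0,0],0,1]]'
python3 -m inch '[[[0,0,0],0,1],[[0,0,0],0,1],[[0,0,-0.1],0,1],[[0,0,-0.2],0,1],[[0,0,-0.3],0,1],[[0,0,-0.3],0,1],[[0,0,-0.3],0,1],[[0,0,-0.2],0,1],[[0,0,-0.1],0,1],[[0,0,0],0,1]]'
python3 - <<'E'
from h import *
go(640.3,-224.7,29,-3.3)
E
```

```text
t: 31.25
eef_pos: [417.3, -233.3, 23.8]
tcp_rot: [3.142, 0.0, 3.121]
ft_force: [0.0, -0.4, 0.8]
opening: 0.366
grip_force: 30.0
t: 32.5
eef_pos: [417.3, -233.3, 114.0]
tcp_rot: [-3.141, 0.0, 3.121]
ft_force: [-0.7, 0.2, -1.1]
opening: 0.369
grip_force: 30.0
pos [ 417.3 -233.3  114. ] yaw 178.8 | shift now [-3.71  0.22  1.42] turn 0.42 | shift after turn [-3.7   0.36  1.42]
```

```bash
python3 -m inch '[[[0,0,0],0.42,1],[[-0.15,0.02,0],0,1],[[-0.3,0.03,0],0,1],[[-0.45,0.05,0],0,1],[[-0.5,0.05,0],0,1],[[-0.5,0.05,0],0,1],[[-0.5,0.05,0],0,1],[[-0.5,0.05,0],0,1],[[-0.4,0.03,0],0,1],[[-0.25,0.02,0],0,1]]'
python3 -m inch '[[[-0.15,0.01,0],0,1],[[0,0,0],0,1],[[0,0,0],0,1],[[0,0,0.1],0,1],[[0,0,0.2],0,1],[[0,0,0.25],0,1],[[0,0,0.25],0,1],[[0,0,0.2],0,1],[[0,0,0.1],0,1],[[0,0,0],0,1]]'
python3 - <<'E'
from h import *
go(640.3,-224.7,29,-3.3)
q=eyes.read_camera("scene")
cv2.imwrite("pics/e.png",q["pixels"][160:310,120:320,::-1].repeat(3,0).repeat(3,1))
E
```

```text
t: 33.75
eef_pos: [633.2, -223.8, 113.1]
tcp_rot: [3.141, -0.0, 3.085]
ft_force: [-0.3, 0.1, -2.1]
opening: 0.365
grip_force: 30.0
t: 35.0
eef_pos: [640.1, -224.4, 47.4]
tcp_rot: [3.141, -0.0, 3.084]
ft_force: [-0.2, -0.7, -0.8]
opening: 0.368
grip_force: 30.0
pos [ 640.1 -224.4   47.4] yaw 176.7 | shift now [-0.   -0.    0.31] turn 0.0 | shift after turn [-0.   -0.    0.31]
```

View pics/e.png

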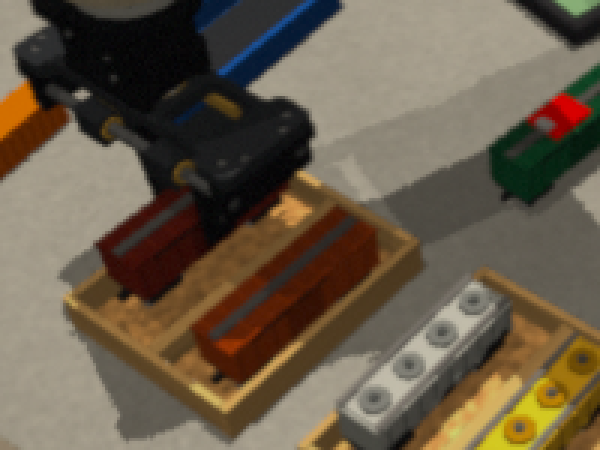

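The boxcar (crop ~(170,240)) hangs level over its lane, clear of the walls; the hopper sits in its lane. Set down.

```bash
python3 -m inch '[[[0,0,0.1],0,1],[[0,0,0.08],0,1],[[0,0,0.04],0,1],[[0,0,0.03],0,1],[[0,0,0.02],0,1],[[0,0,0.02],0,1],[[0,0,0.01],0,1],[[0,0,0.01],0,1],[[0,0,0.01],0,1],[[0,0,0],0,1]]'
python3 -m inch '[[[0,0,0],0,1],[[0,0,0],0,0.25],[[0,0,0],0,0.2],[[0,0,0],0,0.15],[[0,0,0],0,0.1],[[0,0,0],0,0.05],[[0,0,0],0,0],[[0,0,0],0,0],[[0,0,-0.05],0,0],[[0,0,-0.2],0,0]]'
python3 -m inch '[[[0,0,-0.4],0,0],[[0,0,-0.4],0,0],[[0,0,-0.3],0,-1],[[0,0,0],0,-1],[[0,0,0],0,-1],[[0,0,0],0,-1],[[0,0,0],0,-1],[[0,0,0],0,-1],[[0,0,0],0,-1],[[0,0,0],0,-1]]'
python3 - <<'E'
from h import *
go(421.8,-89,24,-7.4)
E
```

```text
t: 36.3
eef_pos: [640.2, -224.5, 28.9]
tcp_rot: [3.142, 0.0, 3.084]
ft_force: [-1.4, 0.7, 2.6]
opening: 0.366
grip_force: 30.0
t: 37.55
eef_pos: [639.8, -224.3, 43.6]
tcp_rot: [3.141, -0.001, 3.084]
ft_force: [-0.1, 0.2, -0.2]
opening: 0.503
grip_force: 0.0
t: 38.8
eef_pos: [640.1, -224.5, 109.6]
tcp_rot: [3.142, 0.0, 3.084]
ft_force: [0.1, 0.4, 0.5]
opening: 1.001
grip_force: 0.0
pos [ 640.1 -224.5  109.6] yaw 176.7 | shift now [3.76 2.05 1.43] turn 0.82 | shift after turn [3.9  1.77 1.43]
```

```bash
python3 -m inch '[[[0,0,0],0.5,-1],[[0,0,0],0.32,-1],[[0.3,0.13,0],0,-1],[[0.55,0.25,0],0,-1],[[0.6,0.27,0],0,-1],[[0.6,0.27,0],0,-1],[[0.6,0.27,0],0,-1],[[0.6,0.27,0],0,-1],[[0.45,0.21,0],0,-1],[[0.2,0.1,0],0,-1]]'
python3 -m inch '[[[0,0,0],0,-1],[[0,0,0],0,-1],[[0,0,0.1],0,-1],[[0,0,0.25],0,-1],[[0,0,0.3],0,-1],[[0,0,0.3],0,-1],[[0,0,0.2],0,-1],[[0,0,0.1],0,-1],[[0,0,0],0,-1],[[0,0,0],0,-1]]'
python3 - <<'E'
from h import *
go(421.8,-89,24,-7.4)
p=eyes.read_camera("top");print(locate("boxcar",p,(178,434),5))
E
```

```text
t: 40.05
eef_pos: [420.9, -88.5, 109.9]
tcp_rot: [3.142, 0.0, 3.013]
ft_force: [1.3, -0.3, 0.1]
opening: 0.998
grip_force: 0.0
t: 41.3
eef_pos: [422.0, -89.2, 35.0]
tcp_rot: [-3.142, 0.001, 3.013]
ft_force: [-0.0, -0.1, 0.4]
opening: 1.001
grip_force: 0.0
pos [422.  -89.2  35. ] yaw 172.6 | shift now [0.   0.   0.18] turn 0.0 | shift after turn [0.   0.   0.18]
[ 640.9 -224.2   -3.3  124.6    0.9]
```

```bash
python3 -m inch '[[[0,0,0.1],0,-1],[[0,0,0.08],0,-1],[[0,0,0],0,-1],[[0,0,0],0,0],[[0,0,0],0,0.2],[[0,0,0],0,0.6],[[0,0,0],0,1],[[0,0,0],0,1],[[0,0,0],0,1],[[0,0,0],0,1]]'
python3 -m inch '[[[0,0,0],0,1],[[0,0,0],0,1],[[0,0,-0.1],0,1],[[0,0,-0.2],0,1],[[0,0,-0.3],0,1],[[0,0,-0.3],0,1],[[0,0,-0.3],0,1],[[0,0,-0.2],0,1],[[0,0,-0.1],0,1],[[0,0,0],0,1]]'
python3 - <<'E'
from h import *
go(468.8,-370.2,29,0.4)
E
```

```text
t: 42.65
eef_pos: [421.7, -89.1, 23.8]
tcp_rot: [3.141, 0.0, 3.013]
ft_force: [-0.6, 1.8, -0.5]
opening: 0.366
grip_force: 30.0
t: 43.9
eef_pos: [421.7, -89.1, 114.0]
tcp_rot: [3.142, 0.0, 3.013]
ft_force: [0.4, -1.1, -2.3]
opening: 0.364
grip_force: 30.0
pos [421.7 -89.1 114. ] yaw 172.6 | shift now [-1.38 -4.55  1.42] turn -1.56 | shift after turn [-0.75 -4.69  1.42]
```

```bash
python3 -m inch '[[[0,0,0],-0.4,1],[[0,0,0],-0.7,1],[[0,0,0],-0.46,1],[[-0.03,-0.19,0],0,1],[[-0.06,-0.4,0],0,1],[[-0.08,-0.5,0],0,1],[[-0.1,-0.6,0],0,1],[[-0.1,-0.6,0],0,1],[[-0.1,-0.6,0],0,1],[[-0.1,-0.6,0],0,1]]'
python3 -m inch '[[[-0.08,-0.5,0],0,1],[[-0.06,-0.4,0],0,1],[[-0.03,-0.2,0],0,1],[[-0.01,-0.1,0],0,1],[[0,0,0],0,1],[[0,0,0],0,1],[[0,0,0.1],0,1],[[0,0,0.2],0,1],[[0,0,0.25],0,1],[[0,0,0.1],0,1]]'
python3 - <<'E'
from h import *
go(468.8,-370.2,29,0.4)
q=eyes.read_camera("scene")
cv2.imwrite("pics/f.png",q["pixels"][90:240,110:310,::-1].repeat(3,0).repeat(3,1))
E
```

```text
t: 45.15
eef_pos: [457.2, -300.2, 113.3]
tcp_rot: [3.141, -0.0, -3.135]
ft_force: [0.4, 0.3, -1.7]
opening: 0.364
grip_force: 30.0
t: 46.4
eef_pos: [468.3, -369.7, 73.2]
tcp_rot: [3.14, -0.001, -3.134]
ft_force: [0.5, -0.1, -0.6]
opening: 0.364
grip_force: 30.0
pos [ 468.3 -369.7   73.2] yaw -179.6 | shift now [-0.01 -0.01  0.74] turn 0.0 | shift after turn [-0.01 -0.01  0.74]
```

View pics/f.png

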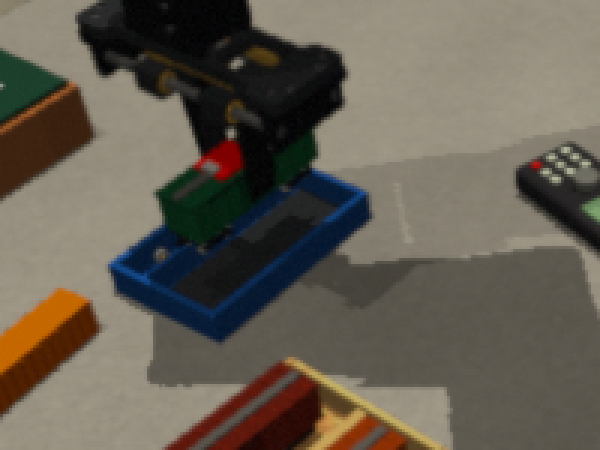

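```bash
python3 -m inch '[[[0,0,0.1],0,1],[[0,0,0.15],0,1],[[0,0,0.12],0,1],[[0,0,0.1],0,1],[[0,0,0.05],0,1],[[0,0,0],0,1],[[0,0,0],0,1],[[0,0,0],0,1],[[0,0,0],0,1],[[0,0,0],0,1]]'
python3 - <<'E'
from h import *
go(468.8,-370.2,29,0.4)
q=eyes.read_camera("scene")
cv2.imwrite("pics/g.png",q["pixels"][110:230,120:280,::-1].repeat(4,0).repeat(4,1))
E
```

```text
t: 47.7
eef_pos: [468.8, -370.2, 43.7]
tcp_rot: [-3.142, 0.0, -3.134]
ft_force: [0.2, -1.2, -1.4]
opening: 0.362
grip_force: 30.0
pos [ 468.8 -370.2   43.7] yaw -179.6 | shift now [ 0.   -0.    0.24] turn 0.0 | shift after turn [ 0.   -0.    0.24]
```

View pics/g.png

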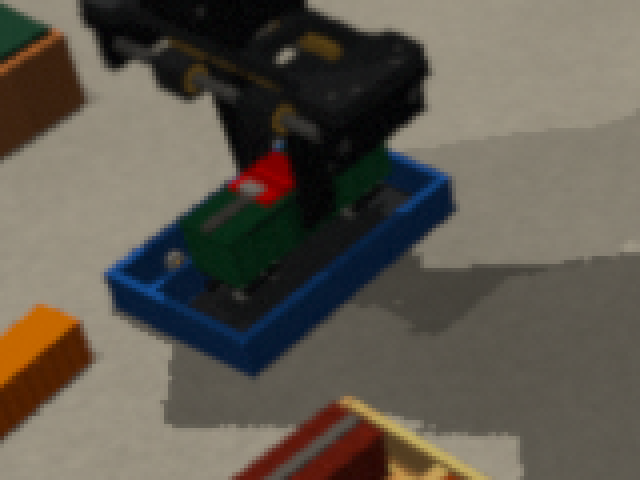

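The tagged car is centred over the dark lane (crop ~(270,250)). Set down and release.

```bash
python3 -m inch '[[[0,0,0.06],0,1],[[0,0,0.05],0,1],[[0,0,0.04],0,1],[[0,0,0.03],0,1],[[0,0,0.02],0,1],[[0,0,0.02],0,1],[[0,0,0.02],0,1],[[0,0,0.01],0,1],[[0,0,0],0,1],[[0,0,0],0,1]]'
python3 -m inch '[[[0,0,0],0,1],[[0,0,0],0,0.25],[[0,0,0],0,0.2],[[0,0,0],0,0.15],[[0,0,0],0,0.1],[[0,0,0],0,0.05],[[0,0,0],0,0],[[0,0,0],0,0],[[0,0,-0.05],0,0],[[0,0,-0.2],0,0]]'
python3 -m inch '[[[0,0,-0.4],0,0],[[0,0,-0.4],0,0],[[0,0,-0.4],0,0],[[0,0,-0.4],0,0],[[0,0,-0.2],0,0],[[0,0.5,0],0,0],[[0,0.6,0],0,0],[[0,0.6,0],0,0],[[0,0.6,0],0,0],[[0,0.5,0],0,0]]'
python3 - <<'E'
from h import *
q=eyes.read_camera("scene");cv2.imwrite("pics/h.png",q["pixels"][...,::-1])
p=eyes.read_camera("top");cv2.imwrite("pics/i.png",p["pixels"][...,::-1])
E
```

```text
t: 49.0
eef_pos: [468.8, -370.1, 28.8]
tcp_rot: [3.142, 0.0, -3.134]
ft_force: [-1.3, 1.8, 4.7]
opening: 0.365
grip_force: 30.0
t: 50.25
eef_pos: [468.6, -369.9, 43.7]
tcp_rot: [3.141, -0.001, -3.134]
ft_force: [-1.2, -0.2, 0.0]
opening: 0.502
grip_force: 0.0
t: 51.5
eef_pos: [467.3, -200.8, 151.7]
tcp_rot: [3.141, -0.0, -3.134]
ft_force: [-0.1, -0.2, 0.3]
opening: 0.499
grip_force: 0.0
```

View pics/h.png

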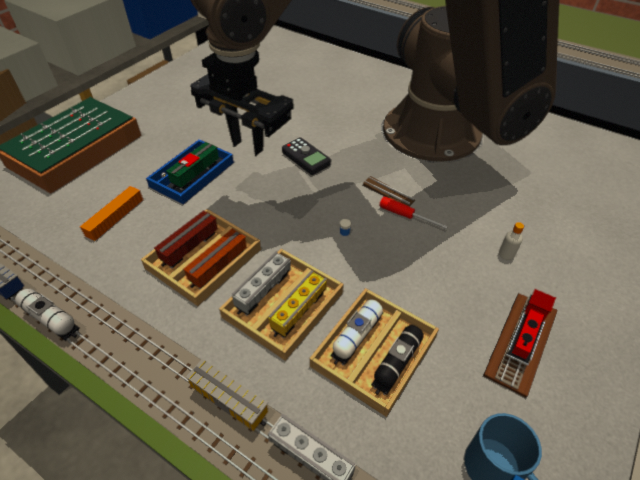

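View pics/i.png

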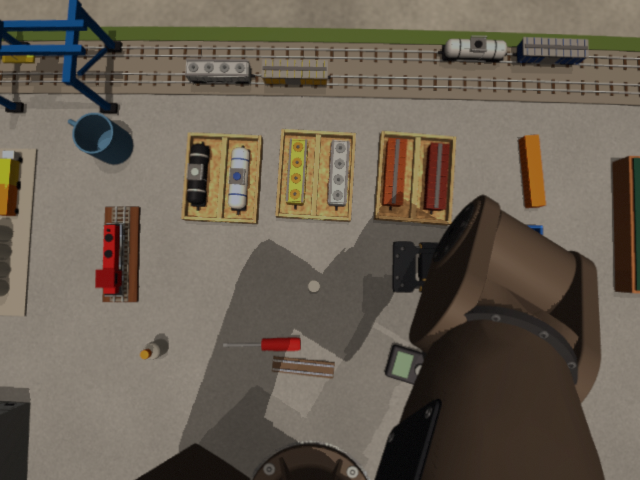

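All four cars stand level in their lanes; the jar (314,286) and locomotive (110,255) are where they were, and the gripper is clear.

```bash
python3 -m inch '[[[0,0,0],0,0],[[0,0,0],0,0],[[0,0,0],0,0],[[0,0,0],0,0],[[0,0,0],0,0],[[0,0,0],0,0],[[0,0,0],0,0],[[0,0,0],0,0],[[0,0,0],0,0],[[0,0,0],0,0]]'; python3 -c "
from cell import env
print(env.job_done())"
```

```text
t: 52.85
eef_pos: [467.5, -202.1, 151.6]
tcp_rot: [3.142, 0.0, -3.134]
ft_force: [1.0, 0.2, 0.8]
opening: 0.501
grip_force: 0.0
the job is handed in; nothing more can be done
None
```

All four cars are upright on their wheels in the correct free lanes, the locomotive and paint jar were left untouched, and I handed the job in at about 53 s of the 112 s allowed (it returned no verdict).

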